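# Rock-test a cover with a straightedge and reject the warped one

## Robot

A 6-joint arm with a two-finger parallel gripper is mounted at the origin on the work surface. World frame = base frame: x ahead of the robot, y to its left, z up, the work surface at z = 0. Lengths are in m, angles in rad, forces in N, time in s.
With the tool pointing down it reaches from about 0.375 to 0.9 m from the base axis. Payload 3.1 kg.
Tool frame: the origin (TCP) lies at the very end of the fingers, on their centre line; the grasp point (between the pads) lies 19 mm behind it (grip_depth is the distance from the TCP to the grasp point, in m); z points along the fingers, y is the line along which they close (so a half turn about z gives the same grasp; the last joint's range is limited). The gripper opens to 85 mm and grips with 20 to 120 N. Pads are 22 mm wide; open, the fingers measure 114 mm over their backs; the gripper's body (76 mm by 85 mm) begins 54 mm behind the grasp point. The pads swing forward as they close: fully open they stand 13 mm farther back than shut.
Start: joints at [1.083, 0.527, 1.433, -0, 1.181, -0.178], TCP at [0.19, 0.595, 0.231] pointing down, gripper open.
Joint ranges: [-3.08, 3.08], [-0.75, 2.2], [0.22, 2.44], [-1.43, 4.57], [0, 2.65], [-2.85, 2.85]. Speed limits (rad/s): [2.79, 2.79, 3.14, 3.14, 3.14, 3.14].

## Interface

Orientations are given as a unit quaternion [x, y, z, w].
In Python, from station import * gives the robot as it stands.
- The arm moves only by the tool apply_moves, never from a script. Its argument "plan" is a list of rows, each a list of 7 numbers: the shift along the tool's x, y, z in m, then the turn, a rotation vector about the tool's x, y, z in rad, then the gripper command: -1 is fully open, 1 is shut, values between are in proportion. In form: [[dx, dy, dz, wx, wy, wz, jaw], ...]. A call has 1 to 8 rows; each row shifts and turns the commanded pose from where the row before left it, along the tool's axes as they then stand; what a row does not reach is not made up. A row lasts 1/8 s, in which the tool goes at most 62.5 mm and 10.7 degrees, less where a joint would pass 70% of its speed; a pose out of reach is approached as far as the arm can. A call is refused whole if a number of a shift passes 0.0625 or a number of a turn 0.188, either way. A call with a gripper value outside its range is refused whole. The fingers move at their own pace and stop on an object; "force" is the grip in N (left out, the last holds). Time passes only in rows, so rows that do not move let the fingers close. It gives the time, the measured TCP pose, the force, the opening and the grip force at its end, in the units of the state.
- sense(): the state, without advancing time (a new reading comes with each control period).
- snapshot(name): name is "side" or "top"; returns the picture (400x640x3 uint8, red, green, blue); there is no depth.
- calibration(name): a dict with "camera_matrix" (3x3 intrinsics, pixels), "R" (3x3) and "t" (3): a world point X has camera coordinates R X + t. Camera axes: x right, y down, z forward; pixel columns grow to the right and rows downward; lengths in m; the calibration is good to about 2 mm. A picture is of the moment at which its call begins. calibration takes no time and is no camera call.
- sign_off(): hands the job in; it is judged then, once.
The state is a dict: "t": time; "q": joint angles; "qd": joint speeds; "tau": joint torques, N m; "tcp_pos": TCP position; "tool_rot": TCP orientation; "force": force on the tool from outside, world axes, zero at the start; "ft_torque": the same for the moment, N m; "finger_gap": opening from 0.0 (shut) to 1.0 (fully open); "gripper_force": force on a finger pad.
Only numpy, scipy, OpenCV 4.12 (cv2) and the standard library are available. Lean on these libraries where they do the work, as an engineer would, in place of code of your own. Each camera call takes 0.05 s, during which the arm holds its last target. There are 200 camera calls.

## Task

One of the two gearbox covers on the counter is warped: take the straightedge out of its slotted block, lay it lengthwise along the middle of the face of either cover, let go, and press down first on its left end and then on its right end (seen from the robot) to find out whether it rocks there. Then put the straightedge down in the black two-fork rest and set the warped cover, face up, flat in the steel tray; set things down rather than dropping them, and leave the good cover and everything else where it is.

Things in the scene. Friction and masses are not known exactly. Their poses are not given: they have to be found in the camera images.
- straightedge_centre (a point): Straightedge: a plain bright aluminium bar, 180 mm long (y), 24 mm wide (x), 36 mm high (z), about 0.18 kg, with five dark round lightening holes in each side. Origin at its centre, 18 mm above its underside. Both ends are alike. It starts standing in the slot of the block, from which 50 mm of each end stick out; there only those ends can be gripped.
- cover_1_centre (a point): Loose obround cover (straight sides, half-round ends), grey sides, bare steel top face with eight small dark bolt holes: 180 mm long (y; +y is its left end seen from the robot), 56 mm wide (x), about 35 mm high, 0.5 kg, lying face up on the bench. Origin at its centre, 17.5 mm above its underside. One of the two covers, either one, is warped; see the other entry.
- cover_2_centre (a point): The other cover, of the same shape and size, same origin and axes. The flat cover's face is 35 mm high all over. The warped one's is like a very shallow roof: 38 mm high across its middle, falling to 33 mm at both ends, so a straightedge laid along it tips about 0.055 rad either way as its ends are pressed. On the flat one it does not rock.
- block_slot (a point): Fixed wooden storage block, 80 mm long (y), 70 mm wide (x), with a slot 31 mm wide along y, open at the top and both ends, that holds the straightedge. Origin in the middle of the slot floor, 20 mm above the bench; cheeks rise to 54 mm above the bench.
- rest_seat (a point): Fixed rest: dark base plate 200 (y) x 75 x 8 mm with a black U fork near each end, 48 to 92 mm from the middle along y. Slots along y, 33 mm wide, floor 22 mm above the bench; cheeks 10 mm thick, up to 58 mm above the bench. Origin midway between the forks at slot-floor height. It is open between the forks, so the straightedge goes in held by its middle, either end left.
- tray_in (a point): Fixed open shallow steel tray, 230 mm long (y), 150 mm wide (x), walls 5 mm thick and 25 mm high. Origin at the centre of its inner floor, 5 mm above the bench. It is empty at the start.
- bearing_centre (a point): Bystander: loose steel bearing ring, 52 mm across, 18 mm high, between the covers. Origin at its centre.
- oil_centre (a point): Bystander: standing yellow bottle, 60 mm across, 150 mm high. Origin at its centre.
- spanner_grip (a point): Bystander: loose steel spanner 170 mm long lying on the bench. Origin on its handle.
Things that resemble listed ones, but are neither listed nor needed, are in the scene too. What is shaped like the part that bears cover_1_centre but green is not meant.

How it is judged:
By the outcome, as a careful person would: the job done as asked, in the order asked, and still so for the second after the job is handed in, with the robot touching nothing.
It also fails if it takes over 72 s, if anything falls off the work surface, if the arm or the gripper's body presses on something with over 40 N, if the wrist force passes 120 N, or if a joint passes its speed limit or range.

## Working session

There is one attempt and no reset: what is moved stays moved. The work goes in short steps, Python scripts to look and compute and a tool call to move; the robot and the scene stay as the last step left them, time stands still between calls to the robot, and variables do not carry over. Pictures are saved under pics/ and viewed, at most 10 in all, crops included, and the job is handed in when it is done.

Besides the shell and the picture viewer there is one more tool, called after ">>>" as name(argument=value, ...) on one line, values as JSON. apply_moves: Moves the arm, as the interface text tells. Its arguments: {"type":"object","properties":{"plan":{"type":"array"},"force":{"type":"number"}},"required":["plan"]}

```bash
mkdir -p pics; ls; python3 - <<'E'
from station import *
import cv2
for n in("side","top"):
    cv2.imwrite(f"pics/{n}0.png",snapshot(n)[:,:,::-1]); c=calibration(n); print(n,c)
s=sense();print(s)
E
```

```text
pics
side {'camera_matrix': array([[498.81685227,   0.        , 315.15950499],
       [  0.        , 498.81685227, 200.45159034],
       [  0.        ,   0.        ,   1.        ]]), 'R': array([[ 0.86564024, -0.50032081,  0.01860272],
       [-0.37510804, -0.6727141 , -0.63776932],
       [ 0.33160357,  0.54510076, -0.77000275]]), 't': array([-0.40395455,  0.26157926,  1.21561484])}
top {'camera_matrix': array([[420.19690235,   0.        , 323.57266603],
       [  0.        , 420.19690235, 195.36077667],
       [  0.        ,   0.        ,   1.        ]]), 'R': array([[-0.00761831, -0.99995338,  0.00593221],
       [-0.99779254,  0.00721021, -0.06601568],
       [ 0.06596983, -0.00642204, -0.99780095]]), 't': array([0.0348764 , 0.50347466, 1.46912241])}
{'t': 0.1, 'q': array([ 1.08351835e+00,  5.28372760e-01,  1.43376225e+00, -2.26420785e-05,
        1.18141539e+00, -1.78495450e-01]), 'qd': array([-0.00067042, -0.0023434 , -0.00197254, -0.00058062,  0.0015006 ,
        0.00073061]), 'tau': array([-2.17268780e-04, -4.43309212e+01, -1.78585660e+01, -2.46662630e-04,
        3.97230047e-03, -1.99040272e-05]), 'tcp_pos': array([0.18960677, 0.59487188, 0.23043554]), 'tool_rot': array([ 1.53774299e-01,  9.88105514e-01, -9.28555220e-04, -3.09973674e-04]), 'force': array([ 0.44964944,  0.17074731, -0.29643354]), 'ft_torque': array([ 0.03976639,  0.00947921, -0.02088435]), 'gripper_force': 0.0, 'finger_gap': 0.9974451526116034}
```

View pics/top0.png

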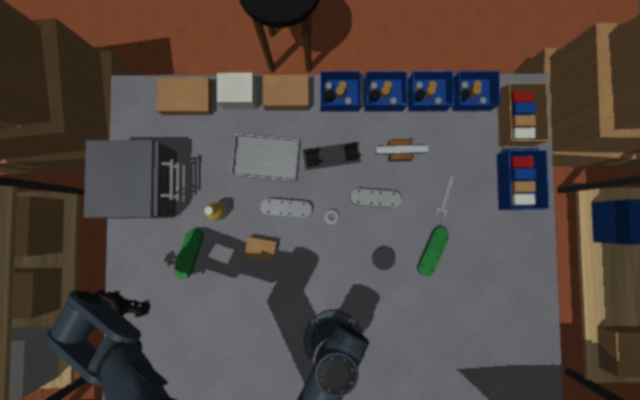

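View pics/side0.png

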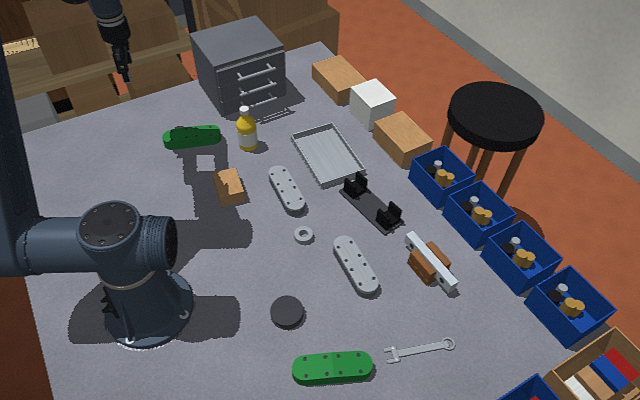

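The top view shows the covers at (286,208) and (376,197), the straightedge in its block at (402,150), the rest at (332,155), the tray at (266,157), the bearing at (331,216) and the bottle at (213,211). The side view agrees with this layout. I'll measure them next.

```bash
cat > h.py <<'E'
from station import *
import numpy as np, cv2
def ray(n,px,z):
    c=calibration(n); R,t=c["R"],c["t"]; o=-R.T@t
    d=R.T@np.linalg.solve(c["camera_matrix"],[px[0],px[1],1.])
    return o+d*(z-o[2])/d[2]
def plane(n,cnt,z): return np.array([ray(n,p,z)[:2] for p in cnt.reshape(-1,2)],np.float32)
def blob(n,img,box,lo,z,up=8,inv=False):
    """largest bright (or dark) blob in box -> world rect (centre,size,angle of long axis from +y)"""
    x0,y0,x1,y1=box
    g=cv2.resize(img[y0:y1,x0:x1].min(2) if not inv else img[y0:y1,x0:x1].max(2),None,fx=up,fy=up,interpolation=cv2.INTER_CUBIC)
    m=((g<lo) if inv else (g>lo)).astype(np.uint8)
    m=cv2.morphologyEx(m,cv2.MORPH_CLOSE,np.ones((3*up,3*up)))
    c=max(cv2.findContours(m,cv2.RETR_EXTERNAL,cv2.CHAIN_APPROX_NONE)[0],key=cv2.contourArea)
    c=(c.reshape(-1,2)+.5)/up-.5+[x0,y0]
    return rect(plane(n,c,z))
def rect(P):
    (cx,cy),_,_=r=cv2.minAreaRect((P*1000).astype(np.float32)); b=cv2.boxPoints(r)
    e=[b[1]-b[0],b[2]-b[1]]; L=max(e,key=np.linalg.norm); L=L*np.sign(L[1])
    S=sorted(np.linalg.norm(v) for v in e)
    return np.round([cx/1000,cy/1000,S[1]/1000,S[0]/1000,np.arctan2(-L[0],L[1])],4)
E
python3 - <<'E'
from h import *
T=snapshot("top");S=snapshot("side")
print(T[197,340:410:3].min(1),T[150,370:436:3].min(1),T[130:190:3,332].max(1))
for lo in(105,125):
  print("cL",blob("top",T,(250,190,322,225),lo,.035),blob("side",S,(262,158,312,220),lo,.035))
  print("cR",blob("top",T,(343,180,410,215),lo,.035),blob("side",S,(325,230,385,300),lo,.035))
  print("se",blob("top",T,(368,135,438,165),lo+25,.056),blob("side",S,(395,225,465,300),lo+25,.056))
for lo in(35,50,):print("rest",blob("top",T,(298,135,366,175),lo,.008,inv=True))
print("tray",blob("top",T,(228,128,302,188),115,.025))
b=np.hstack([cv2.resize(T[125:225,225:445],None,fx=3.6,fy=3.6,interpolation=cv2.INTER_CUBIC)]);cv2.imwrite("pics/topc.png",b[:,:,::-1])
E
```

```text
[102 103 103  93 125 125 122 123 122 122 124 122 121 122 121 121 121 121
 121 119 111 104 104 103] [101 100 122 151 150 149 150 150 150 150 150 148 147 147 146 146 145 147
 145 138 102 101] [103 105 105 105 107  75  54  53  54  53  53  54  78 104 106 107 109 108
 107 107]Traceback (most recent call last):
  File "<stdin>", line 5, in <module>
  File "h.py", line 16, in blob
    return rect(plane(n,c,z))
                ~~~~~^^^^^^^
  File "h.py", line 7, in plane
    def plane(n,cnt,z): return np.array([ray(n,p,z)[:2] for p in cnt.reshape(-1,2)],np.float32)
                                         ~~~^^^^^^^
  File "h.py", line 4, in ray
    c=calibration(n); R,t=c["R"],c["t"]; o=-R.T@t
ValueError: time passes only in moves, steps and waits
```

```bash
python3 - <<'E'
s=open('h.py').read()
s=s.replace('    c=calibration(n); R','    c=CAL[n]; R').replace('def ray','CAL={n:calibration(n) for n in("top","side")}\ndef ray',1)
open('h.py','w').write(s)
E
python3 - <<'E'
from h import *
T=snapshot("top");S=snapshot("side")
for lo in(112,116):
  print("cL",blob("top",T,(250,190,322,225),lo,.035),blob("side",S,(262,158,312,220),lo+10,.035))
  print("cR",blob("top",T,(343,180,410,215),lo,.035),blob("side",S,(325,230,385,300),lo+10,.035))
  print("se",blob("top",T,(368,135,438,165),lo+13,.056),blob("side",S,(395,225,465,300),lo+30,.056))
for lo in(35,80):print("rest",blob("top",T,(298,135,366,175),lo,.008 if lo==80 else .058,inv=True))
print("tray",blob("top",T,(228,128,302,188),115,.025))
b=cv2.resize(T[125:225,225:445],None,fx=3.6,fy=3.6,interpolation=cv2.INTER_CUBIC);cv2.imwrite("pics/topc.png",b[:,:,::-1])
b=cv2.resize(S[115:305,255:475],None,fx=3.1,fy=3.1,interpolation=cv2.INTER_CUBIC);cv2.imwrite("pics/sidec.png",b[:,:,::-1])
E
```

```text
cL [ 0.4583  0.1657  0.177   0.0564 -0.0868] [ 0.4596  0.1569  0.2347  0.1499 -0.5058]
cR [ 0.4926 -0.1513  0.1772  0.0523 -0.0909] [ 0.4954 -0.1557  0.212   0.1591 -0.5361]
se [ 0.6606 -0.2423  0.1796  0.0231  0.0357] [ 0.6893 -0.2547  0.2247  0.0879  0.0097]
cL [ 0.4587  0.1655  0.1752  0.0545 -0.0827] [ 0.4596  0.1569  0.2347  0.1499 -0.5058]
cR [ 0.4928 -0.1508  0.1737  0.0498 -0.082 ] [ 0.4954 -0.1557  0.212   0.1591 -0.5361]
se [ 0.6606 -0.2422  0.1783  0.0222  0.0357] [ 0.6674 -0.2473  0.1871  0.0365  0.0247]
rest [ 0.6339  0.0658  0.058   0.0535 -1.4226]
rest [ 0.6496  0.0096  0.2269  0.11   -0.0035]
tray [ 0.6398  0.2318  0.21    0.1468 -0.0911]
```

View pics/topc.png

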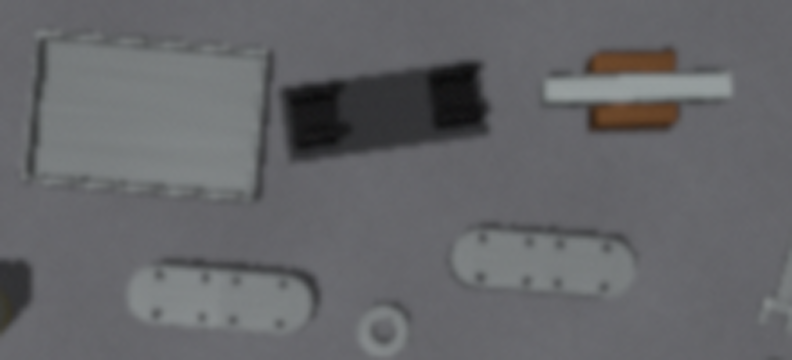

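View pics/sidec.png

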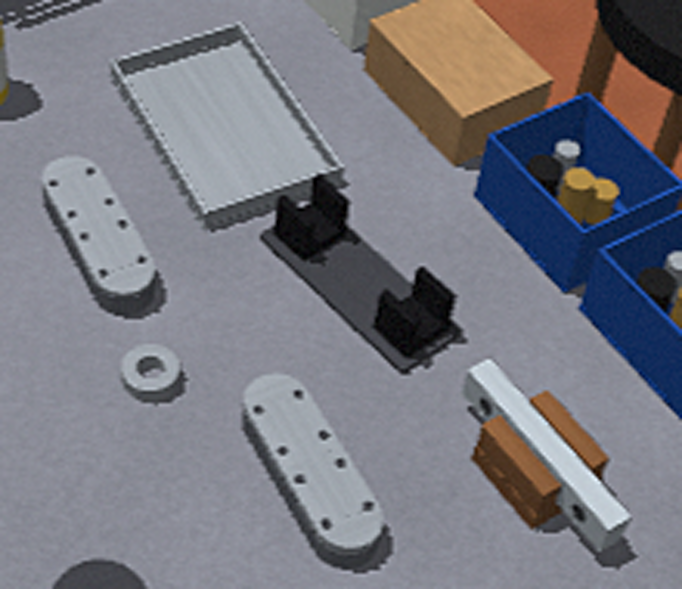

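The crops show the covers, both with yaw of about -0.09. They also show the tray corners, the two black forks, and the bar overhanging its block at both ends. Next I turn the tool so the jaws close along x.

>>> apply_moves(plan=[[0,0,0,0,0,0.17,-1],[0,0,0,0,0,0.18,-1],[0,0,0,0,0,0.18,-1],[0,0,0,0,0,0.18,-1],[0,0,0,0,0,0.18,-1],[0,0,0,0,0,0.18,-1],[0,0,0,0,0,0.16,-1],[0,0,0,0,0,0,-1]])

```text
t: 1.3
tcp_pos: [0.1899, 0.5954, 0.2312]
tool_rot: [0.695, 0.719, -0.0, 0.0]
force: [0.3, -0.1, -0.2]
finger_gap: 0.997
gripper_force: 0.0
```

```bash
cat >> h.py <<'E'
from scipy.spatial.transform import Rotation as Ro
def to(p,yaw,s=None):
    """remaining shift (tool axes) and turn to put TCP at p, pointing down, tool x along the yawed +y"""
    s=s or sense(); R=Ro.from_quat(s["tool_rot"])
    G=Ro.from_matrix(np.c_[[-np.sin(yaw),np.cos(yaw),0],[np.cos(yaw),np.sin(yaw),0],[0,0,-1]])
    print("tcp",s["tcp_pos"].round(4),"shift",R.inv().apply(np.array(p)-s["tcp_pos"]).round(4),"turn",(R.inv()*G).as_rotvec().round(4),"F",s["force"].round(1),"gap",round(s["finger_gap"]*85,1),"t",s["t"])
E
python3 - <<'E'
from h import *
T=snapshot("top");S=snapshot("side")
print("base",blob("top",T,(303,136,368,176),80,.008,inv=True),blob("top",T,(303,136,368,176),65,.008,inv=True))
for b in((303,140,325,172),(340,136,365,168)):
  print("fork top",blob("top",T,b,38,.04,inv=True,up=8))
for b in((340,165,372,202),(370,196,408,235)):
  print("fork side",blob("side",S,b,38,.04,inv=True,up=8))
f=lambda p:(p[0]/3.6+225-.36,p[1]/3.6+125-.36)
print("tray corners",[ray("top",f(p),.025).round(3)[:2] for p in((38,34),(272,48),(260,202),(26,182))])
to((0.6606-np.cos(.0357)*0-0.065*np.sin(.0357),-.2423+.065,.15),.0357)
b=cv2.resize(T[130:180,300:368],None,fx=8,fy=8,interpolation=cv2.INTER_CUBIC)
c=cv2.resize(S[160:240,332:412],None,fx=5,fy=5,interpolation=cv2.INTER_CUBIC)
cv2.imwrite("pics/rest.png",np.clip(np.vstack([np.pad(b,((0,0),(0,0),(0,0))),np.pad(cv2.resize(c,(400,400))[:195],((0,0),(0,144),(0,0)))])[:,:,::-1].astype(int)*1.8,0,255).astype(np.uint8))
E
```

```text
base [0.6474 0.0021 0.2105 0.078  0.135 ] [0.6481 0.0024 0.2056 0.0737 0.1404]
fork top [ 0.6365  0.066   0.0602  0.0559 -1.4232]
fork top [ 0.6548 -0.0669  0.0591  0.0502 -1.4277]
fork side [0.6335 0.0589 0.0882 0.085  0.0508]
fork side [ 0.6465 -0.0812  0.0983  0.0795 -1.4298]
tray corners [array([0.723, 0.343]), array([0.708, 0.113]), array([0.555, 0.125]), array([0.577, 0.354])]
tcp [0.1899 0.5954 0.2313] shift [-0.7884  0.4415  0.0814] turn [-0.0001  0.0002 -0.0012] F [-0.4 -0.1  0.7] gap 85.1 t 1.4
```

View pics/rest.png

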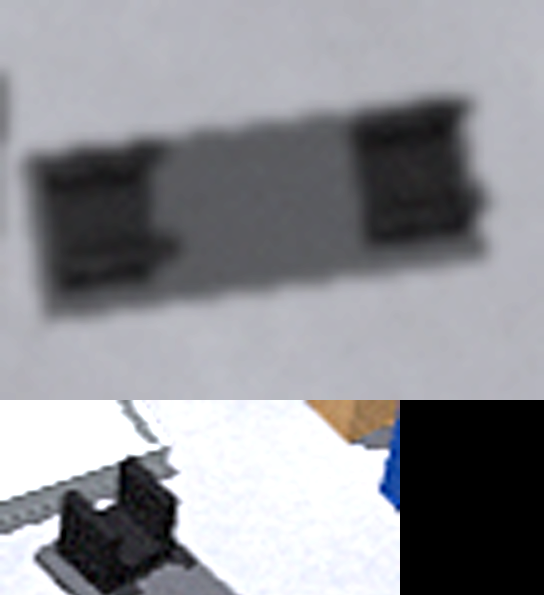

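The rest picture shows the base outline and both forks. I place the rest at about (0.647, 0.002) with yaw 0.138, and the tray centre at about (0.641, 0.234) with yaw -0.08. Next I move over to the left end of the straightedge.

>>> apply_moves(plan=[[-0.03,0.017,0,0,0,0,-0.5],[-0.05,0.028,0,0,0,0,-0.5],[-0.05,0.028,0,0,0,0,-0.5],[-0.05,0.028,0,0,0,0,-0.5],[-0.05,0.028,0,0,0,0,-0.5],[-0.05,0.028,0,0,0,0,-0.5],[-0.05,0.028,0,0,0,0,-0.5],[-0.05,0.028,0,0,0,0,-0.5]])

```text
t: 2.4
tcp_pos: [0.416, 0.2209, 0.2317]
tool_rot: [0.695, 0.719, 0.001, 0.0]
force: [0.3, 0.2, 0.1]
finger_gap: 0.749
gripper_force: 0.0
```

>>> apply_moves(plan=[[-0.05,0.028,0,0,0,0,-0.3],[-0.05,0.028,0,0,0,0,-0.3],[-0.05,0.028,0,0,0,0,-0.3],[-0.05,0.028,0,0,0,0,-0.3],[-0.05,0.028,0.02,0,0,0,-0.3],[-0.05,0.028,0.02,0,0,0,-0.3],[-0.05,0.028,0.02,0,0,0,-0.3],[-0.02,0.01,0.02,0,0,0,-0.3]])

```text
t: 3.4
tcp_pos: [0.6347, -0.1445, 0.1507]
tool_rot: [0.696, 0.718, 0.0, 0.001]
force: [-0.5, 0.8, -0.9]
finger_gap: 0.648
gripper_force: 0.0
```

```bash
python3 - <<'E'
from h import *
T=snapshot("top")
y=.0357;to((0.6606-0.065*np.sin(y),-.2423+.065*np.cos(y),.026),y)
E
```

```text
tcp [ 0.6339 -0.1457  0.1477] shift [-0.0323  0.0235  0.1217] turn [-0.0009  0.0011 -0.0054] F [ 2.1 -1.8 -1.3] gap 55.2 t 3.45
```

>>> apply_moves(plan=[[-0.032,0.0235,0,0,0,0,-0.3],[0,0,0.04,0,0,0,-0.3],[0,0,0.04,0,0,0,-0.3],[0,0,0.03,0,0,0,-0.3],[0,0,0.0115,0,0,0,-0.3],[0,0,0,0,0,0,-0.3]])

```text
t: 4.2
tcp_pos: [0.657, -0.1715, 0.0296]
tool_rot: [0.695, 0.719, -0.0, -0.001]
force: [-0.3, -0.2, -0.3]
finger_gap: 0.65
gripper_force: 0.0
```

```bash
python3 - <<'E'
from h import *
y=.0357;to((0.6606-0.065*np.sin(y),-.2423+.065*np.cos(y),.026),y)
E
```

```text
tcp [ 0.657  -0.1715  0.0296] shift [-0.0059  0.0011  0.0036] turn [-0.001  -0.0005 -0.0027] F [-0.3 -0.2 -0.3] gap 55.3 t 4.2
```

>>> apply_moves(plan=[[0,0,0,0,0,0,0.3],[0,0,0,0,0,0,0.7],[0,0,0,0,0,0,1],[0,0,0,0,0,0,1],[0,0,0,0,0,0,1]], force=70)

```text
t: 4.82
tcp_pos: [0.6585, -0.1724, 0.0318]
tool_rot: [0.696, 0.718, 0.001, 0.002]
force: [-0.1, 1.2, 6.2]
finger_gap: 0.266
gripper_force: 69.0
```

>>> apply_moves(plan=[[0,0,0,0,0,0,1],[0,0,0,0,0,0,1]])

```text
t: 5.08
tcp_pos: [0.6585, -0.1724, 0.0318]
tool_rot: [0.696, 0.718, 0.001, 0.002]
force: [-0.3, 1.6, 6.2]
finger_gap: 0.268
gripper_force: 69.0
```

>>> apply_moves(plan=[[0,0,0,0,0,0,0.2],[-0.003,0,0.006,0,0,0,0.1],[0,0,0,0,0,0,0.1],[0,0,0,0,0,0,1],[0,0,0,0,0,0,1],[0,0,0,0,0,0,1],[0,0,0,0,0,0,1]])

```text
t: 5.95
tcp_pos: [0.657, -0.1749, 0.0236]
tool_rot: [0.696, 0.718, -0.0, -0.0]
force: [0.7, 1.3, -1.6]
finger_gap: 0.276
gripper_force: 68.6
```

>>> apply_moves(plan=[[0,0,-0.01,0,0,0,1],[0,0,-0.02,0,0,0,1],[0,0,-0.04,0,0,0,1],[0,0,-0.04,0,0,0,1],[0,0,0,0,0,0,1],[0,0,0,0,0,0,1]])

```text
t: 6.7
tcp_pos: [0.6567, -0.1748, 0.1343]
tool_rot: [0.696, 0.718, -0.0, -0.0]
force: [-0.3, 0.2, -2.4]
finger_gap: 0.273
gripper_force: 68.8
```

```bash
python3 - <<'E'
from h import *
T=snapshot("top");S=snapshot("side")
y=-.087;to((0.4927-0.07*np.sin(y),-.1512+.07*np.cos(y),.10),y)
a=cv2.resize(T[120:190,360:450],(540,420));b=cv2.resize(S[130:300,370:500],None,fx=2,fy=2)
cv2.imwrite("pics/grip.png",np.hstack([np.pad(a,((0,0),(0,0),(0,0))),np.pad(b,((0,80),(0,0),(0,0)))])[:,:,::-1])
E
```

```text
tcp [ 0.656  -0.1745  0.1325] shift [ 0.098  -0.1541  0.0331] turn [-0.003  -0.0012  0.1189] F [ 0.2  0.1 -2.6] gap 23.2 t 6.8
```

View pics/grip.png

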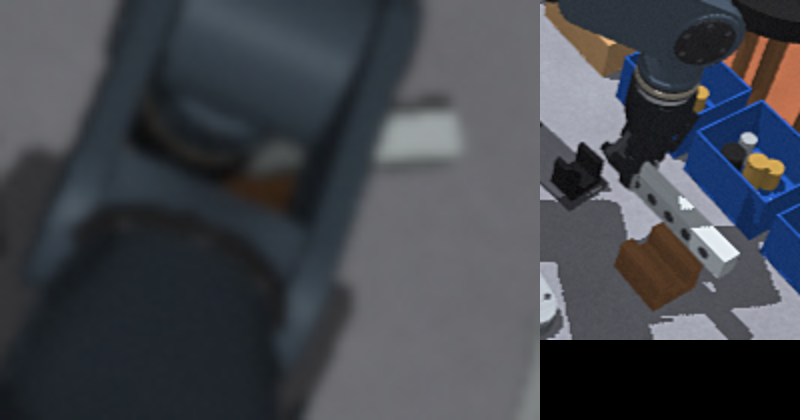

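The side crop shows the bar held level by its left end, clear of the block. I carry it over the right cover.

>>> apply_moves(plan=[[0.01,-0.018,0,0,0,0,1],[0.024,-0.038,0,0,0,0.04,1],[0.022,-0.039,0,0,0,0.04,1],[0.018,-0.04,0,0,0,0.04,1],[0.009,-0.022,0.02,0,0,0,1],[0,0,0.02,0,0,0,1],[0,0,0,0,0,0,1],[0,0,0,0,0,0,1]])

```text
t: 7.8
tcp_pos: [0.5016, -0.09, 0.0937]
tool_rot: [0.738, 0.675, -0.0, -0.0]
force: [0.6, 0.1, -0.5]
finger_gap: 0.268
gripper_force: 68.7
```

```bash
python3 - <<'E'
from h import *
y=-.087;to((0.4927-0.0675*np.sin(y),-.1512+.0675*np.cos(y),.0385),y)
E
```

```text
tcp [ 0.5016 -0.09    0.0937] shift [ 0.0057 -0.0036  0.0552] turn [-0.      0.     -0.0011] F [ 0.6  0.1 -0.5] gap 22.8 t 7.8
```

>>> apply_moves(plan=[[0.0055,-0.0035,0.02,0,0,0,1],[0,0,0.02,0,0,0,1],[0,0,0.004,0,0,0,1],[0,0,0.002,0,0,0,1],[0,0,0.002,0,0,0,1],[0,0,0.002,0,0,0,1],[0,0,0,0,0,0,1]])

```text
t: 8.68
tcp_pos: [0.4983, -0.084, 0.044]
tool_rot: [0.738, 0.675, 0.0, 0.0]
force: [0.2, -0.4, -1.4]
finger_gap: 0.272
gripper_force: 68.7
```

```bash
python3 - <<'E'
from h import *
T=snapshot("top");S=snapshot("side")
y=-.087;to((0.4927-0.0675*np.sin(y),-.1512+.0675*np.cos(y),.0385),y)
a=cv2.resize(T[170:230,330:420],(450,300));b=cv2.resize(S[215:305,310:400],(350,350))
cv2.imwrite("pics/lay.png",np.hstack([np.pad(a,((0,50),(0,0),(0,0))),b])[:,:,::-1])
E
```

```text
tcp [ 0.4983 -0.084   0.044 ] shift [0.0001 0.0003 0.0055] turn [ 0.0003  0.0001 -0.001 ] F [-0.5 -0.5 -1.4] gap 22.9 t 8.775
```

View pics/lay.png

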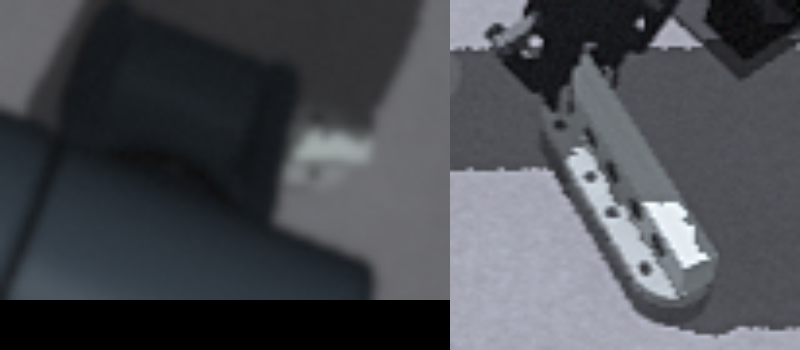

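The bar hovers along the cover with its axis lined up. Now I lower it gently.

>>> apply_moves(plan=[[0,0,0.0015,0,0,0,1],[0,0,0.0015,0,0,0,1],[0,0,0,0,0,0,1]])

```text
t: 9.15
tcp_pos: [0.4981, -0.0839, 0.0406]
tool_rot: [0.738, 0.675, -0.0, -0.0]
force: [-0.2, -0.1, -1.4]
finger_gap: 0.276
gripper_force: 68.7
```

>>> apply_moves(plan=[[0,0,0.0015,0,0,0,1],[0,0,0,0,0,0,1]])

```text
t: 9.4
tcp_pos: [0.4981, -0.0839, 0.0392]
tool_rot: [0.738, 0.675, -0.0, -0.0]
force: [0.7, -0.1, -1.7]
finger_gap: 0.273
gripper_force: 68.7
```

>>> apply_moves(plan=[[0,0,0.001,0,0,0,1],[0,0,0,0,0,0,1]])

```text
t: 9.65
tcp_pos: [0.4983, -0.0839, 0.0384]
tool_rot: [0.738, 0.675, 0.0, 0.0]
force: [-0.7, 0.1, -0.7]
finger_gap: 0.269
gripper_force: 69.0
```

>>> apply_moves(plan=[[0,0,0.001,0,0,0,1],[0,0,0,0,0,0,1]])

```text
t: 9.9
tcp_pos: [0.4983, -0.0839, 0.0383]
tool_rot: [0.737, 0.675, 0.0, 0.0]
force: [-1.3, 0.9, 7.8]
finger_gap: 0.268
gripper_force: 69.9
```

Contact comes at TCP z = 0.0383, which suggests a flat face. I release the bar and do the presses.

>>> apply_moves(plan=[[0,0,-0.001,0,0,0,0.3],[0,0,0,0,0,0,0.1],[0,0,0,0,0,0,0],[0,0,-0.02,0,0,0,0],[0,0,-0.04,0,0,0,1],[0.0075,0,-0.01,0,0,0,1],[0,0,0,0,0,0,1],[0,0,0,0,0,0,1]])

```text
t: 10.9
tcp_pos: [0.4981, -0.0761, 0.1073]
tool_rot: [0.737, 0.675, -0.001, -0.001]
force: [0.7, 0.6, -0.1]
finger_gap: 0.002
gripper_force: 0.0
```

>>> apply_moves(plan=[[0,0,0.02,0,0,0,1],[0,0,0.006,0,0,0,1],[0,0,0,0,0,0,1]])

```text
t: 11.28
tcp_pos: [0.4981, -0.0763, 0.0813]
tool_rot: [0.738, 0.675, -0.001, -0.001]
force: [-0.7, -0.4, 0.9]
finger_gap: -0.003
gripper_force: 0.0
```

```bash
python3 - <<'E'
from h import *
T=snapshot("top");S=snapshot("side")
y=-.087;to((0.4927-0.075*np.sin(y),-.1512+.075*np.cos(y),.071),y)
print("se",blob("side",S,(325,210,395,300),170,.071))
cv2.imwrite("pics/press.png",cv2.resize(S[205:305,300:420],(720,600))[:,:,::-1])
E
```

```text
tcp [ 0.4988 -0.0765  0.0822] shift [0.0001 0.0004 0.0112] turn [-0.0004 -0.0001 -0.0011] F [-0.6 -0.3  0.2] gap -0.2 t 11.375
se [ 0.4585 -0.194   0.1168  0.0165 -0.0669]
```

View pics/press.png

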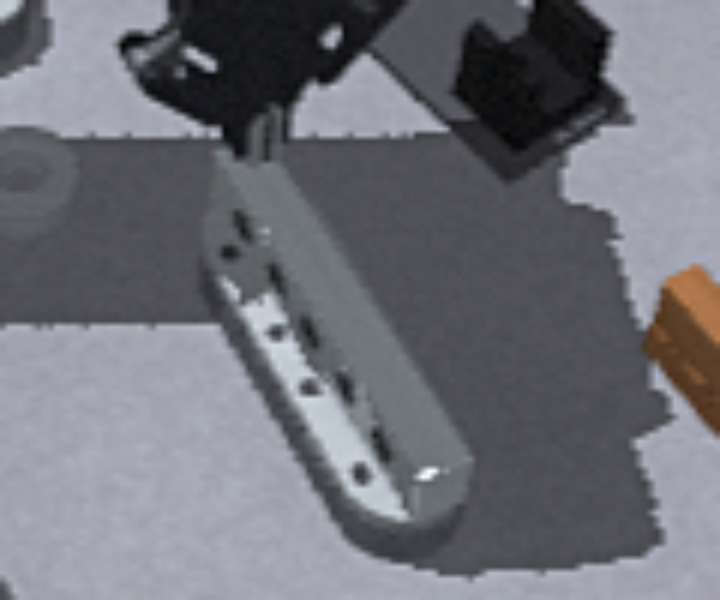

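The picture shows the bar resting on the cover with the shut fingers above its left end. I check its centring from the visible face strip.

```bash
python3 - <<'E'
from h import *
f=lambda x,y:(300+x/6,205+y/6)
y=-.087;ax=np.array([-np.sin(y),np.cos(y)]);nx=np.array([np.cos(y),np.sin(y)])
for n,p in(("coveredge",(230,300)),("coveredge",(345,500)),("bar",(250,260)),("bar",(365,445)),("bar end",(410,520)),):
    w=ray("side",f(*p),.035)[:2]-[.4927,-.1512];print(n,(w@nx).round(4),(w@ax).round(4))
for n,p in(("top far R",(472,462)),("topfar L",(285,165)),("top near R",(412,485)),("top near L",(215,155))):
    w=ray("side",f(*p),.071)[:2]-[.4927,-.1512];print(n,(w@nx).round(4),(w@ax).round(4))
E
```

```text
coveredge -0.0271 0.0349
coveredge -0.028 -0.0713
bar -0.0099 0.0497
bar -0.0083 -0.052
bar end -0.0083 -0.0904
top far R 0.0138 -0.094
topfar L 0.013 0.0664
top near R -0.0131 -0.0932
top near L -0.012 0.0834
```

>>> apply_moves(plan=[[0,0,0.005,0,0,0,1],[0,0,0.002,0,0,0,1],[0,0,0,0,0,0,1]])

```text
t: 11.75
tcp_pos: [0.4988, -0.0764, 0.0753]
tool_rot: [0.738, 0.675, -0.0, -0.0]
force: [-0.2, -0.1, 0.2]
finger_gap: 0.003
gripper_force: 0.0
```

The bar is centred to within about 1–3 mm. Now I press the left end.

>>> apply_moves(plan=[[0,0,0.002,0,0,0,1],[0,0,0.0015,0,0,0,1],[0,0,0.001,0,0,0,1],[0,0,0,0,0,0,1]])

```text
t: 12.25
tcp_pos: [0.4988, -0.0764, 0.0711]
tool_rot: [0.737, 0.675, 0.0, 0.0]
force: [-0.7, 0.8, 3.5]
finger_gap: 0.005
gripper_force: 1.6
```

>>> apply_moves(plan=[[0,0,0.001,0,0,0,1],[0,0,0,0,0,0,1]])

```text
t: 12.5
tcp_pos: [0.499, -0.0762, 0.0709]
tool_rot: [0.738, 0.675, 0.0, 0.0]
force: [-1.4, 2.1, 9.6]
finger_gap: 0.005
gripper_force: 5.2
```

The left end is solid at 0.071 under about 10 N. Now the right end.

>>> apply_moves(plan=[[0,0,0.0005,0,0,0,1],[0,0,-0.015,0,0,0,1],[-0.05,0,-0.005,0,0,0,1],[-0.05,0,0,0,0,0,1],[-0.05,0,0,0,0,0,1],[0,0,0.01,0,0,0,1],[0,0,0.004,0,0,0,1],[0,0,0,0,0,0,1]])

```text
t: 13.5
tcp_pos: [0.485, -0.2242, 0.0748]
tool_rot: [0.737, 0.676, -0.0, -0.001]
force: [0.2, -0.0, -0.0]
finger_gap: -0.001
gripper_force: 0.0
```

>>> apply_moves(plan=[[0,0,0.002,0,0,0,1],[0,0,0.002,0,0,0,1],[0,0,0.0015,0,0,0,1],[0,0,0,0,0,0,1]])

```text
t: 14.0
tcp_pos: [0.4859, -0.2256, 0.0709]
tool_rot: [0.737, 0.675, 0.0, 0.0]
force: [-0.3, 1.0, 7.3]
finger_gap: 0.001
gripper_force: 4.0
```

The right end is also solid at 0.071, so this cover is flat and the left cover is the warped one. I finish the press and move to the middle of the bar.

>>> apply_moves(plan=[[0,0,0.001,0,0,0,1],[0,0,0,0,0,0,1],[0,0,-0.02,0,0,0,1],[0.025,0,-0.02,0,0,0,-0.1],[0.05,0,0,0,0,0,-0.1],[0,0,0,0,0,0,-0.1],[0,0,0,0,0,0,-0.1]])

```text
t: 14.88
tcp_pos: [0.4926, -0.1512, 0.1089]
tool_rot: [0.737, 0.676, 0.0, 0.0]
force: [-0.4, 0.5, 0.4]
finger_gap: 0.552
gripper_force: 0.0
```

```bash
python3 - <<'E'
from h import *
S=snapshot("side")
y=-.087;to((0.4927,-.1512,.040),y)
E
```

```text
tcp [ 0.4927 -0.1518  0.1088] shift [ 0.0006 -0.0001  0.0688] turn [ 0.0007  0.0006 -0.0008] F [-0.6 -0.4 -0.5] gap 47.0 t 14.925
```

>>> apply_moves(plan=[[0,0,0.03,0,0,0,-0.1],[0,0,0.03,0,0,0,-0.1],[0,0,0.0088,0,0,0,-0.1],[0,0,0,0,0,0,0],[0,0,0,0,0,0,0.3],[0,0,0,0,0,0,1],[0,0,0,0,0,0,1],[0,0,0,0,0,0,1]], force=60)

```text
t: 15.92
tcp_pos: [0.4932, -0.1518, 0.0412]
tool_rot: [0.737, 0.675, 0.0, 0.001]
force: [0.0, -1.4, 7.2]
finger_gap: 0.271
gripper_force: 60.1
```

>>> apply_moves(plan=[[0,0,-0.01,0,0,0,1],[0,0,-0.03,0,0,0,1],[0,0,-0.05,0,0,0,1],[0,0,-0.02,0,0,0,1],[0,0,0,0,0,0,1]])

```text
t: 16.55
tcp_pos: [0.4929, -0.1513, 0.1517]
tool_rot: [0.737, 0.675, 0.001, 0.002]
force: [0.4, -1.0, -1.9]
finger_gap: 0.27
gripper_force: 59.1
```

```bash
python3 - <<'E'
from h import *
to((0.647,.002,.100),.138)
E
```

```text
tcp [ 0.4929 -0.1513  0.1517] shift [0.1663 0.1398 0.052 ] turn [ 0.0032  0.0018 -0.2258] F [ 0.4 -1.  -1.9] gap 22.9 t 16.55
```

>>> apply_moves(plan=[[0.02,0.017,0,0,0,0,1],[0.04,0.034,0,0,0,0,1],[0.045,0.038,0,0,0,0,1],[0.04,0.034,0,0,0,0,1],[0.02,0.017,0.02,0,0,-0.05,1],[0,0,0.02,0,0,-0.09,1],[0,0,0,0,0,-0.086,1],[0,0,0,0,0,0,1]])

```text
t: 17.55
tcp_pos: [0.6447, 0.0013, 0.1077]
tool_rot: [0.657, 0.754, -0.001, -0.002]
force: [0.3, 0.5, -0.2]
finger_gap: 0.275
gripper_force: 59.0
```

```bash
python3 - <<'E'
from h import *
S=snapshot("side");T=snapshot("top")
to((0.647,.002,.070),.138)
a=cv2.resize(S[130:250,310:430],(480,480));b=cv2.resize(T[125:185,290:375],(320,226))
cv2.imwrite("pics/rest2.png",np.clip(np.hstack([a,np.pad(b,((0,254),(0,0),(0,0)))])[:,:,::-1]*1.4,0,255).astype(np.uint8))
E
```

```text
tcp [0.6456 0.001  0.109 ] shift [0.0008 0.0016 0.039 ] turn [-0.0018 -0.0006 -0.0015] F [ 0.3  0.1 -1.7] gap 22.9 t 17.65
```

View pics/rest2.png

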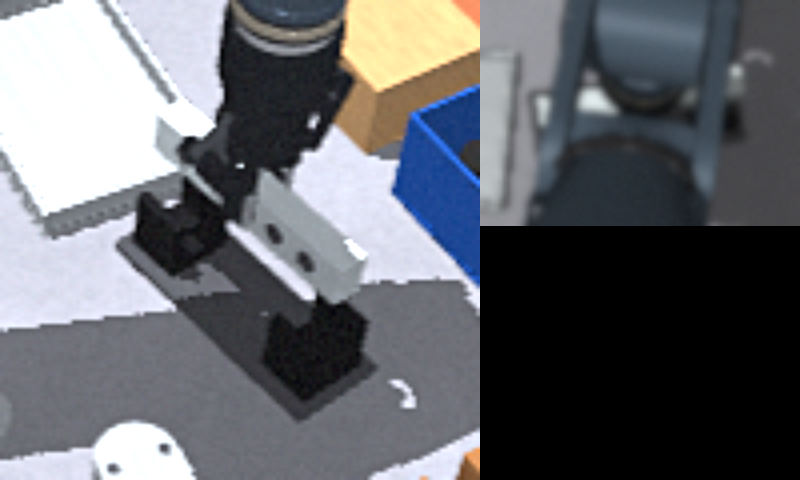

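The side crop shows the bar held level above the forks and lined up with them. I check the fork cheek positions from the earlier side crop.

```bash
python3 - <<'E'
from h import *
S=snapshot("side")
y=.138;ax=np.array([-np.sin(y),np.cos(y)]);nx=np.array([np.cos(y),np.sin(y)]);C=np.array([.647,.002])
def q(p,z):
    w=ray("side",p,z)[:2]-C;return (w@nx).round(4),(w@ax).round(4)
f=lambda p:(255-.34+p[0]/3.1,115-.34+p[1]/3.1); g=lambda p:(310-.37+p[0]/4,130-.37+p[1]/4)
for n,p in(("R far cheek",(420,267)),("R far cheek S",(453,297)),("R near N",(377,295)),("L far N",(315,177)),("L far S",(348,205)),("L near N",(277,193))): print(n,q(f(p),.058))
for n,p in(("now L near N",(138,192)),("R near N",(272,318)),("R far S",(367,325))): print(n,q(g(p),.058))
for n,p in(("base W corner",(118,245)),("base S",(305,418)),("base E",(377,368))): print(n,q(g(p),.008))
for n,p in(("bar S near top",(345,265)),("bar S far top",(365,258))): print(n,q(g(p),.109-.006+.036))
for n,p in(("bar S near bot",(340,303)),("bar S far bot",(360,290))): print(n,q(g(p),.109-.006))
E
```

```text
R far cheek (np.float64(0.0236), np.float64(-0.0509))
R far cheek S (np.float64(0.0231), np.float64(-0.0932))
R near N (np.float64(-0.0284), np.float64(-0.0514))
L far N (np.float64(0.0204), np.float64(0.0875))
L far S (np.float64(0.0217), np.float64(0.0428))
L near N (np.float64(-0.0208), np.float64(0.0934))
now L near N (np.float64(-0.0223), np.float64(0.0911))
R near N (np.float64(-0.0239), np.float64(-0.0519))
R far S (np.float64(0.0234), np.float64(-0.0952))
base W corner (np.float64(-0.0358), np.float64(0.0928))
base S (np.float64(-0.0334), np.float64(-0.104))
base E (np.float64(0.0361), np.float64(-0.1029))
bar S near top (np.float64(-0.0085), np.float64(-0.0903))
bar S far top (np.float64(0.0059), np.float64(-0.0938))
bar S near bot (np.float64(-0.0084), np.float64(-0.0929))
bar S far bot (np.float64(0.0098), np.float64(-0.0929))
```

>>> apply_moves(plan=[[-0.001,0.001,0.025,0,0,0,1],[0,0,0.02,0,0,0,1],[0,0,0.01,0,0,0,1],[0,0,0.008,0,0,0,1],[0,0,0.006,0,0,0,1],[0,0,0.005,0,0,0,1],[0,0,0,0,0,0,1]])

```text
t: 18.58
tcp_pos: [0.6472, 0.0, 0.0358]
tool_rot: [0.657, 0.754, -0.0, -0.0]
force: [-0.6, -0.7, -1.1]
finger_gap: 0.27
gripper_force: 59.0
```

>>> apply_moves(plan=[[0,0,0.002,0,0,0,1],[0,0,0.0015,0,0,0,1],[0,0,0.0015,0,0,0,1],[0,0,0,0,0,0,1]])

```text
t: 19.08
tcp_pos: [0.6472, 0.0001, 0.0309]
tool_rot: [0.657, 0.754, -0.0, -0.0]
force: [-0.0, -0.1, -1.3]
finger_gap: 0.271
gripper_force: 59.0
```

>>> apply_moves(plan=[[0,0,0.0015,0,0,0,1],[0,0,0.001,0,0,0,1],[0,0,0,0,0,0,1]])

```text
t: 19.45
tcp_pos: [0.6473, 0.0001, 0.0284]
tool_rot: [0.657, 0.754, -0.0, -0.0]
force: [-0.0, -0.6, -1.6]
finger_gap: 0.272
gripper_force: 59.0
```

>>> apply_moves(plan=[[0,0,0.0008,0,0,0,1],[0,0,0,0,0,0,1]])

```text
t: 19.7
tcp_pos: [0.6474, 0.0, 0.0282]
tool_rot: [0.657, 0.754, 0.0, 0.0]
force: [-1.2, -0.1, 3.0]
finger_gap: 0.272
gripper_force: 59.6
```

The bar is seated at the expected height. I release it and head for the left cover.

>>> apply_moves(plan=[[0,0,0,0,0,0,0.3],[0,0,0,0,0,0,0.1],[0,0,0,0,0,0,0],[0,0,-0.02,0,0,0,0],[0,0,-0.04,0,0,0,0],[0,0,-0.05,0,0,0,-0.5],[0,0,0,0,0,0,-0.9]])

```text
t: 20.58
tcp_pos: [0.6512, -0.0005, 0.1441]
tool_rot: [0.657, 0.754, 0.003, 0.005]
force: [0.2, -0.1, -0.2]
finger_gap: 0.903
gripper_force: 0.0
```

```bash
python3 - <<'E'
from h import *
S=snapshot("side")
to((0.4585,.1657,.10),-.087)
E
```

```text
tcp [ 6.492e-01 -2.000e-04  1.414e-01] shift [ 0.1907 -0.1663  0.04  ] turn [0.0066 0.0013 0.2251] F [ 0.1  0.  -0.1] gap 80.6 t 20.625
```

>>> apply_moves(plan=[[0.02,-0.017,0,0,0,0,-1],[0.042,-0.037,0,0,0,0,-1],[0.042,-0.037,0,0,0,0,-1],[0.042,-0.037,0,0,0,0,-1],[0.03,-0.026,0,0,0,0.05,-1],[0.012,-0.01,0.02,0,0,0.09,-1],[0,0,0.02,0,0,0.085,-1],[0,0,0,0,0,0,-1]])

```text
t: 21.62
tcp_pos: [0.4576, 0.1642, 0.0962]
tool_rot: [0.737, 0.676, -0.002, -0.001]
force: [-0.1, -0.3, 0.4]
finger_gap: 1.003
gripper_force: 0.0
```

```bash
python3 - <<'E'
from h import *
S=snapshot("side")
to((0.4585,.1657,.008),-.087)
a=S[130:270,250:430]
cv2.imwrite("pics/rest3.png",cv2.resize(a,(720,560))[:,:,::-1])
E
```

```text
tcp [0.4587 0.1642 0.097 ] shift [ 0.0016 -0.      0.089 ] turn [-0.0028  0.0006  0.0016] F [-0.4  0.1  0.1] gap 85.0 t 21.675
```

View pics/rest3.png

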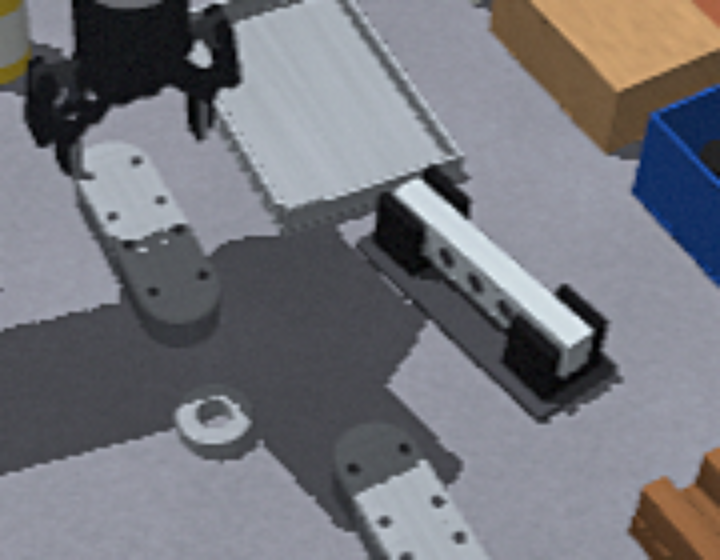

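The straightedge sits in both forks. The fingers straddle the warped cover, so I descend and grip it.

>>> apply_moves(plan=[[0.001,0,0.03,0,0,0,-1],[0,0,0.03,0,0,0,-1],[0,0,0.02,0,0,0,-1],[0,0,0.009,0,0,0,-1],[0,0,0,0,0,0,-1],[0,0,0,0,0,0,-0.8]])

```text
t: 22.42
tcp_pos: [0.4604, 0.1653, 0.0095]
tool_rot: [0.737, 0.676, 0.001, 0.0]
force: [0.1, 0.5, 0.8]
finger_gap: 0.898
gripper_force: 0.0
```

>>> apply_moves(plan=[[0,0,0,0,0,0,-0.4],[0,0,0,0,0,0,0],[0,0,0,0,0,0,1],[0,0,0,0,0,0,1],[0,0,0,0,0,0,1]], force=80)

```text
t: 23.05
tcp_pos: [0.4607, 0.1654, 0.01]
tool_rot: [0.737, 0.676, 0.001, 0.001]
force: [-0.2, -0.5, 6.7]
finger_gap: 0.639
gripper_force: 86.4
```

>>> apply_moves(plan=[[0,0,-0.01,0,0,0,1],[0,0,-0.02,0,0,0,1],[0,0,-0.03,0,0,0,1],[0,0,-0.03,0,0,0,1],[0,0,0,0,0,0,1]])

```text
t: 23.68
tcp_pos: [0.4608, 0.1655, 0.1005]
tool_rot: [0.737, 0.676, 0.002, 0.001]
force: [0.2, -0.7, -5.1]
finger_gap: 0.64
gripper_force: 85.7
```

```bash
python3 - <<'E'
from h import *
S=snapshot("side")
to((0.641,.234,.09),-.08)
E
```

```text
tcp [0.4598 0.1653 0.0993] shift [0.0841 0.1746 0.0096] turn [ 0.0016 -0.0003 -0.0068] F [-0.7  0.3 -4.8] gap 54.1 t 23.725
```

>>> apply_moves(plan=[[0.01,0.02,0,0,0,0,1],[0.02,0.042,0,0,0,0,1],[0.022,0.045,0,0,0,0,1],[0.02,0.042,0,0,0,0,1],[0.012,0.025,0,0,0,-0.006,1],[0,0,0.02,0,0,0,1],[0,0,0.02,0,0,0,1],[0,0,0,0,0,0,1]])

```text
t: 24.72
tcp_pos: [0.6357, 0.2328, 0.0543]
tool_rot: [0.735, 0.678, -0.004, -0.003]
force: [0.0, -0.7, -4.1]
finger_gap: 0.641
gripper_force: 85.7
```

```bash
python3 - <<'E'
from h import *
S=snapshot("side")
to((0.641,.234,.015),-.08)
cv2.imwrite("pics/tray.png",cv2.resize(S[90:230,260:400],(560,560))[:,:,::-1])
E
```

```text
tcp [0.6374 0.2331 0.0561] shift [0.0012 0.0037 0.0411] turn [-0.0062  0.0017 -0.0012] F [-0.8 -0.1 -3.3] gap 54.5 t 24.775
```

View pics/tray.png

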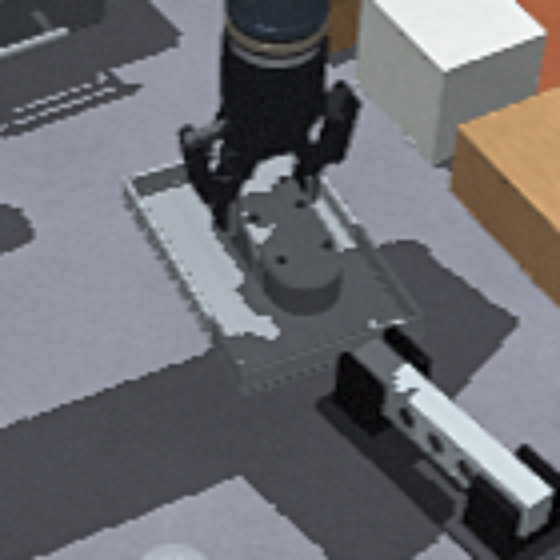

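The cover hangs centred and level over the tray. I lower it.

>>> apply_moves(plan=[[0.001,0.003,0.01,0,0,0,1],[0,0,0.01,0,0,0,1],[0,0,0.008,0,0,0,1],[0,0,0.005,0,0,0,1],[0,0,0.003,0,0,0,1],[0,0,0,0,0,0,1],[0,0,0,0,0,0,1]])

```text
t: 25.65
tcp_pos: [0.6437, 0.2346, 0.023]
tool_rot: [0.735, 0.678, 0.0, 0.0]
force: [0.0, 0.2, -3.7]
finger_gap: 0.639
gripper_force: 86.0
```

>>> apply_moves(plan=[[0,0,0.001,0,0,0,1],[0,0,0.001,0,0,0,1],[0,0,0,0,0,0,1]])

```text
t: 26.02
tcp_pos: [0.6433, 0.2345, 0.0207]
tool_rot: [0.735, 0.678, -0.0, -0.0]
force: [0.2, -0.7, -3.5]
finger_gap: 0.644
gripper_force: 86.0
```

>>> apply_moves(plan=[[0,0,0.002,0,0,0,1],[0,0,0.0015,0,0,0,1],[0,0,0.001,0,0,0,1],[0,0,0,0,0,0,1]])

```text
t: 26.52
tcp_pos: [0.6433, 0.2346, 0.016]
tool_rot: [0.735, 0.678, -0.0, -0.0]
force: [-0.3, -0.1, -4.4]
finger_gap: 0.639
gripper_force: 86.0
```

>>> apply_moves(plan=[[0,0,0.001,0,0,0,1],[0,0,0,0,0,0,1]])

```text
t: 26.78
tcp_pos: [0.6434, 0.2346, 0.0152]
tool_rot: [0.735, 0.678, 0.0, 0.0]
force: [-0.6, -0.6, -4.6]
finger_gap: 0.637
gripper_force: 86.0
```

>>> apply_moves(plan=[[0,0,0.0008,0,0,0,1],[0,0,0,0,0,0,1]])

```text
t: 27.02
tcp_pos: [0.6434, 0.2346, 0.0151]
tool_rot: [0.735, 0.678, 0.0, 0.0]
force: [-2.2, -0.9, 0.5]
finger_gap: 0.636
gripper_force: 86.4
```

>>> apply_moves(plan=[[0,0,0.0008,0,0,0,1],[0,0,0,0,0,0,1]])

```text
t: 27.28
tcp_pos: [0.6434, 0.2345, 0.0151]
tool_rot: [0.735, 0.678, 0.0, 0.0]
force: [-3.7, -1.9, 6.3]
finger_gap: 0.636
gripper_force: 87.2
```

The cover is down on the tray floor. I release it gently and withdraw.

>>> apply_moves(plan=[[0,0,-0.0005,0,0,0,-0.4],[0,0,0,0,0,0,-0.6],[0,0,0,0,0,0,-0.75],[0,0,-0.02,0,0,0,-0.75],[0,0,-0.05,0,0,0,-0.75],[0,0,-0.06,0,0,0,-0.75],[0,0,-0.06,0,0,0,-0.75],[0,0,0,0,0,0,-0.75]])

```text
t: 28.28
tcp_pos: [0.6477, 0.2356, 0.2129]
tool_rot: [0.735, 0.678, 0.007, 0.004]
force: [-0.3, 0.4, 1.1]
finger_gap: 0.876
gripper_force: 0.0
```

>>> apply_moves(plan=[[0,-0.03,0,0,0,0,-0.75],[0,-0.05,0,0,0,0,-0.75],[0,-0.05,0,0,0,0,-0.75],[0,-0.04,0,0,0,0,-0.75],[0,0,0,0,0,0,-0.75],[0,0,0,0,0,0,-0.75]])

```text
t: 29.02
tcp_pos: [0.4749, 0.2485, 0.2046]
tool_rot: [0.735, 0.678, 0.001, 0.001]
force: [0.1, -0.2, 0.4]
finger_gap: 0.873
gripper_force: 0.0
```

```bash
python3 - <<'E'
from h import *
S=snapshot("side");print(sense()["tcp_pos"],sense()["force"])
cv2.imwrite("pics/end.png",cv2.resize(S[60:330,180:480],(660,594))[:,:,::-1])
E
```

```text
[0.47545092 0.24843004 0.20453783] [ 0.82107354 -0.50244279 -0.22305413]
```

View pics/end.png

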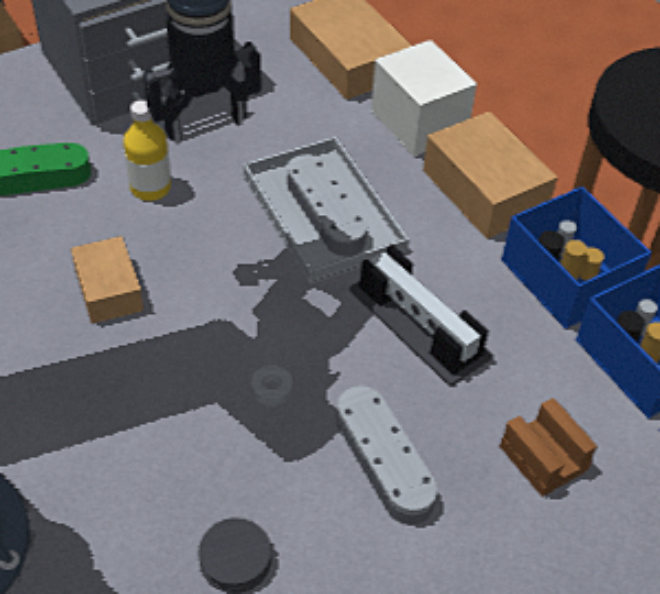

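The final view shows the cover flat in the tray at (330,200), the straightedge in both forks at (425,305), and the good cover and bystanders where they were. Handing in.

```bash
python3 -c "
from station import *
print(sign_off())"
```

```text
the job is handed in; nothing more can be done
None
```

Job handed in at about 29 s: the right cover did not rock at either end, so by elimination I put the left cover in the tray as the warped one, with the straightedge in the rest; I viewed 12 pictures, over your limit of 10.

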